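# Set the covered carton gauge

### The job

Set the grey carton gauge to the carton hidden in its tunnel: pull the guard flap fully down, slide the jaw by its upright grip towards the tunnel until you feel its plate come up firmly against the carton, gently enough not to crush it (well under 20 N), then back the jaw off by about 20 mm from that tight spot. Let go, push the flap all the way up again, and leave everything else where it is.

Things in the scene. Friction and masses are not known exactly. Their poses are not given: they have to be found in the camera images.
- gauge: Carton gauge: fixed grey sheet-metal housing, 571 mm wide (y), 211 deep (x), 188 high. Origin on the worktop below the grip's x, 150 mm right of the grip at travel 0; own +x points away from the robot, +y left; turned up to 0.15 rad. Bay: y -0.070 to 0.255, open to the front behind the flap. Closed tunnel: y -0.31 to -0.07, hides a carton against a fence. Base top z 0.012.
- roof_edge (a point): Middle of the lower front edge of the flat roof over bay and tunnel, at own x = -0.010, z = 0.180 of the gauge; the roof is 8 mm thick and runs back from here over the whole width. In front of it (own x -0.066 to -0.010) the bay has no roof, and low end walls 55 mm high at own y = -0.073 and +0.258.
- flap (a joint): Guard flap across the bay's front, hinged at its bottom edge along the gauge's y: 0 = upright (shut), 1.0 rad = fully down towards the robot (a stop). A friction hinge (0.22 N m) keeps it at any angle; may start ajar by up to 0.12. Panel 315 mm wide, 5 mm thick, reaching 90 mm above the hinge.
- flap_bow (a point): Middle of the bar of the dark bow handle on the flap's free edge: round bar 10 mm thick, 110 mm long along the gauge's y, 120 mm from the hinge line, a 25 mm gap between bar and panel. Hook it from behind to pull the flap down, push it from the front or below to shut it. Flap shut: z = 0.150, 60 mm in front of the roof edge; fully down: z = 0.095.
- flap_hinge (a point): Middle of the flap's hinge line, at own x = -0.070, z = 0.030 of the gauge.
- jaw (a joint): Travel of the sliding jaw along the gauge's -y (towards the tunnel), m; range 0 to 0.14, starts between 0 and 0.03. Runs with about 2 N of friction and stays where it is left. Its plate meets the carton at a travel somewhere between 0.07 and 0.12, different each time, which cannot be seen.
- jaw_grip (a point): Grasp point on the jaw's black upright grip: a blade 16 mm thick along the gauge's y, from 20 mm in front of this point to 45 mm behind it, top 26 mm above it, bottom 25 mm below. Lies at own x 0, z 0.070, 10 mm behind the roof's front edge, so the tool must be tilted 30 to 45 degrees, fingers pointing down and away from the robot. Free space beside the blade; carriage 42 mm behind.
- plate: Pressure plate on the jaw's rod inside the tunnel, 100 x 8 x 60 mm, out of sight. It is sprung: it gives 1 mm per 2.5 N, up to 10 mm. Origin moves with the jaw.
- jaw_edge (a point): Point on the tunnel-side (-y) edge of the jaw's carriage, level with the pointer.
- pointer_edge (a point): Point on the near (+y) edge of the small brass drag pointer (12 mm wide) in front of the rail. The jaw pushes it along (0.8 N drag, a small step) and it stays at the furthest place the jaw reached. It starts ahead of the jaw. Where jaw and pointer touch, jaw_edge and pointer_edge coincide; their distance is how far the jaw has been backed off.
- notebook: Bystander: blue notebook 210x152x14 mm lying on the gauge's roof.
- stapler: Bystander: black stapler 146 mm long.
- clipboard: Bystander: clipboard 320x230 mm.
- tape_roll: Bystander: grey tape roll, 103 mm across, 48 mm high.
- scissors: Bystander: scissors 199 mm long.
- pen: Bystander: black pen 145 mm long.
- ink_pad: Bystander: ink pad 82x120x15 mm.
- stamp: Bystander: stamp with a knob, 78 mm high.

How it is judged:
By the outcome, as a careful person would: the job done as asked, in the order asked, and still so for the second after the job is handed in, with the robot touching nothing.
It also fails if it takes over 67 s, if anything falls off the work surface, if the arm or the gripper's body presses on something with over 40 N, if the wrist force passes 120 N, or if a joint passes its speed limit or range.

### The arm

A 6-joint arm with a two-finger parallel gripper is mounted at the origin on a cart in front of the work surface, level with it; the furniture and walls round the work are solid. World frame = base frame: x ahead of the robot, y to its left, z up, the work surface at z = 0. Lengths are in m, angles in rad, forces in N, time in s.
With the tool pointing down it reaches from about 0.325 to 0.775 m from the base axis. Payload 9.3 kg.
Tool frame: the origin (TCP) lies at the very end of the fingers, on their centre line; the grasp point (between the pads) lies 19 mm behind it; z points along the fingers, y is the direction in which the jaws open and shut (so a half turn about z gives the same grasp; the last joint's range is limited). The gripper opens to 85 mm and grips with 20 to 120 N. Pads are 22 mm wide; open, the fingers measure 114 mm over their backs; the gripper's body (76 mm by 85 mm) begins 54 mm behind the grasp point. The pads swing forward as they close: fully open they stand 13 mm farther back than shut.
Start: joints at [-0.153, 0.259, 0.021, 1.334, 0, 1.418], TCP at [0.55, -0, 0.231] pointing down, gripper open.
Joint ranges: [-3.04, 3.04], [-0.91, 1.82], [-1.04, 1.36], [-1.92, 1.95], [-1.52, 1.45], [-3.14, 3.14]. Speed limits (rad/s): [2.22, 2.22, 2.79, 3.14, 3.14, 3.14].

### API

Orientations are given as a 3x3 rotation matrix whose columns are the frame's x, y, z axes.
In Python, from plant import robot, claw, imaging, ticket gives the robot as it stands. Calls block until the motion is done:
- robot.goto(position, orientation): joint-space move of the TCP to a pose.
- robot.servo_line(position, attitude=None, max_speed=0.15, force_limit=None): straight line of the TCP; attitude=None keeps the orientation; max_speed is the mean speed in m/s. With force_limit (N) it stops when the force on the tool has changed by that much, and returns True; else False.
- robot.move_j(angles): joint-space move.
- claw.gripper_to(opening, squeeze=None): opening from 0.0 (shut) to 1.0 (fully open); squeeze is the grip in N (None keeps the last); returns when the fingers have stopped.
- robot.hold(seconds).
- robot.ik(position, orientation): joint angles nearest the present ones, or None.
- robot.read_state(): the state.
- imaging.snapshot(name): name is "scene" or "side" or "wrist"; returns a dict with "frame" (420x560x3 uint8, blue, green, red), "camera_matrix" (3x3 intrinsics, pixels), "R" (3x3) and "t" (3): a world point X has camera coordinates R X + t. Camera axes: x right, y down, z forward; pixel columns grow to the right and rows downward; lengths in m; the calibration is good to about 2 mm. A picture is of the moment at which its call begins. There is no depth.
A pose or a line that the arm cannot do raises robot.IKError and nothing moves.
- ticket.sign_off(): hands the job in, once; it reports no verdict.
The state is a dict: "t": time; "joints": joint angles; "qvel": joint speeds; "joint_torque": joint torques, N m; "ee_pos": TCP position; "eef_rot": TCP orientation; "contact_force": force on the tool from outside, world axes, zero at the start; "torque": the same for the moment, N m; "width": opening from 0.0 (shut) to 1.0 (fully open).
Only numpy, scipy, OpenCV 4.12 (cv2) and the standard library are available. Lean on these libraries where they do the work, as an engineer would, in place of code of your own. Each camera call takes 0.05 s, during which the arm holds its last target.

## Working session

There is one attempt and no reset: what is moved stays moved. The work goes in short steps, each a Python script; the robot and the scene stay as the last script left them, time stands still between calls to the robot, and variables do not carry over. Pictures are saved under pics/ and viewed, and the job is handed in when it is done.

```bash
ls; mkdir -p pics
python3 - <<'E'
from plant import robot, claw, imaging, ticket
import cv2
for n in ["scene","side","wrist"]:
    s=imaging.snapshot(n); cv2.imwrite(f"pics/a_{n}.png",s["frame"])
    print(n,s["camera_matrix"].tolist(),(-s["R"].T@s["t"]).round(3), s["R"].round(3).tolist())
print(robot.read_state())
E
```

```text
pics
scene [[456.4818458220057, 0.0, 275.5329929700379], [0.0, 456.4818458220057, 209.2447708740362], [0.0, 0.0, 1.0]] [-0.233  0.484  1.241] [[-0.488, -0.873, 0.006], [-0.663, 0.366, -0.653], [0.568, -0.322, -0.758]]
side [[459.30326691407777, 0.0, 275.70062291610355], [0.0, 459.30326691407777, 206.53127821373238], [0.0, 0.0, 1.0]] [0.154 1.029 0.763] [[-0.914, -0.406, 0.019], [-0.215, 0.443, -0.87], [0.345, -0.799, -0.492]]
wrist [[303.10482499706177, 0.0, 276.7760991318845], [0.0, 303.10482499706177, 209.3482340453062], [0.0, 0.0, 1.0]] [0.55  0.067 0.373] [[1.0, 0.0, 0.0], [0.0, -0.965, 0.262], [0.0, -0.262, -0.965]]
{'t': 0.15, 'joints': array([-1.52571680e-01,  2.59066415e-01,  2.09147872e-02,  1.33369931e+00,
       -1.57027637e-05,  1.41820128e+00]), 'qvel': array([-0.00346216, -0.00206722,  0.00237568,  0.00049873, -0.00073346,
       -0.00126267]), 'joint_torque': array([ 3.21120227e-03, -5.55970466e+01,  3.44662285e+01,  1.13262911e-02,
       -1.37106272e-04,  2.85134706e-05]), 'ee_pos': array([5.49776432e-01, 4.05804855e-05, 2.30794735e-01]), 'eef_rot': array([[-2.32950924e-05,  9.99999454e-01, -1.04474479e-03],
       [ 9.99999989e-01,  2.34463418e-05,  1.44759607e-04],
       [ 1.44784024e-04, -1.04474141e-03, -9.99999444e-01]]), 'contact_force': array([-0.02698668,  0.39979661,  0.43882348]), 'torque': array([-0.0467115 ,  0.0365518 ,  0.08343129]), 'width': 0.9967314525369475}
```

View pics/a_scene.png

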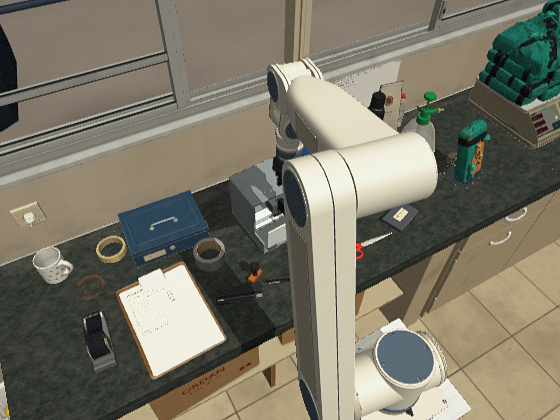

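View pics/a_side.png

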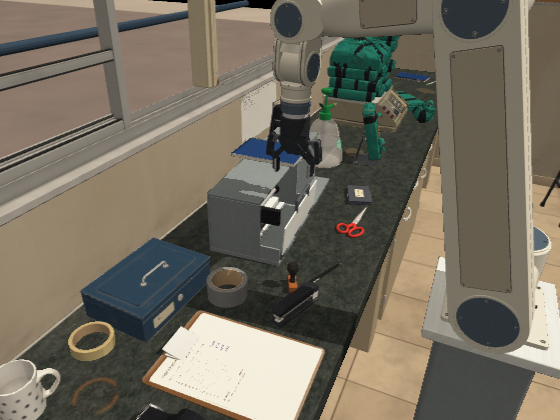

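View pics/a_wrist.png

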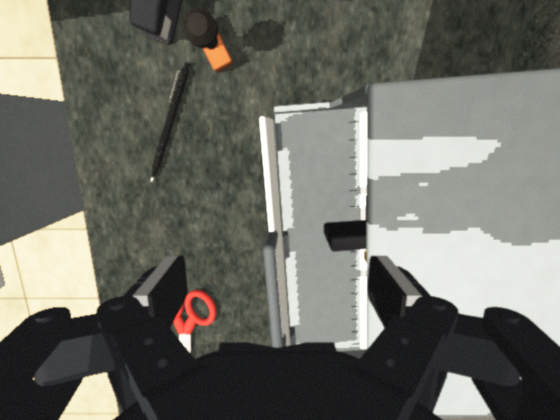

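```bash
cat > h.py <<'E'
from plant import robot, claw, imaging, ticket
import cv2, numpy as np
def ray(s,u,v):
    K,R,t=s["camera_matrix"],s["R"],s["t"]
    d=R.T@np.linalg.inv(K)@np.array([u,v,1.]); return -R.T@t, d
def onz(s,u,v,z):
    c,d=ray(s,u,v); return c+d*(z-c[2])/d[2]
def tri(obs):
    A=np.zeros((3,3));b=np.zeros(3)
    for s,u,v in obs:
        c,d=ray(s,u,v); d/=np.linalg.norm(d); P=np.eye(3)-np.outer(d,d); A+=P;b+=P@c
    X=np.linalg.solve(A,b)
    return X,[np.linalg.norm(np.cross((X-ray(s,u,v)[0]),ray(s,u,v)[1]/np.linalg.norm(ray(s,u,v)[1]))) for s,u,v in obs]
def proj(s,X):
    p=s["camera_matrix"]@(s["R"]@np.asarray(X)+s["t"]); return p[:2]/p[2]
def save(s,name,crop=None,k=1):
    f=s["frame"]
    if crop: x0,y0,x1,y1=crop; f=f[y0:y1,x0:x1]
    if k!=1: f=cv2.resize(f,None,fx=k,fy=k,interpolation=cv2.INTER_CUBIC)
    cv2.imwrite(f"pics/{name}.png",f)
import pickle
def dump(s,n): pickle.dump(s,open(n+".pkl","wb"))
def load(n): return pickle.load(open(n+".pkl","rb"))
E
python3 - <<'E'
from h import *
s=imaging.snapshot("wrist"); dump(s,"w0"); save(s,"w0c",(240,60,400,360),2)
s=imaging.snapshot("side"); dump(s,"s0"); save(s,"s0c",(190,120,350,280),4)
E
```

```text
(no output)
```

View pics/w0c.png

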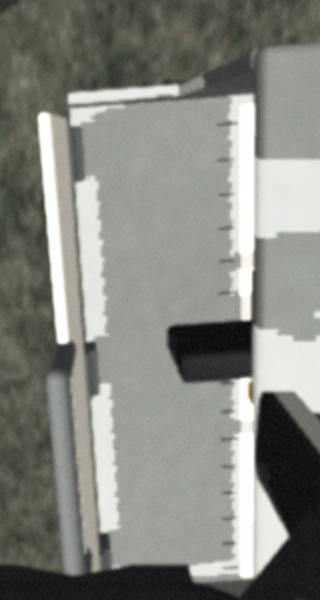

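View pics/s0c.png

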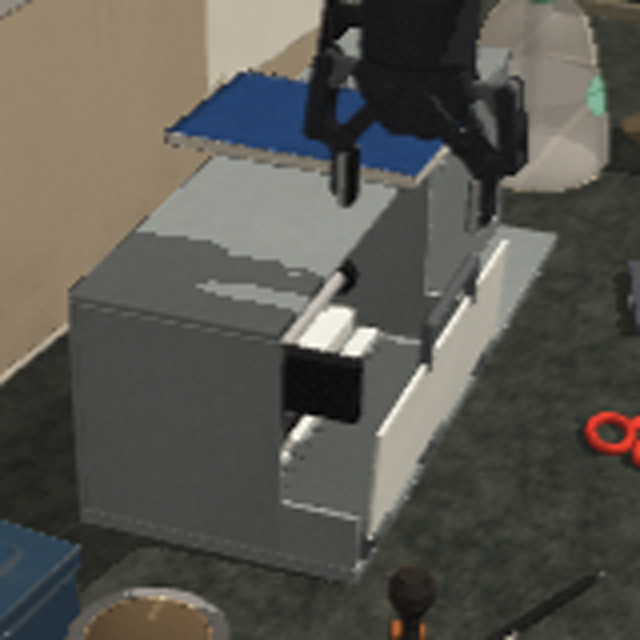

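Run:
```python
from h import *
w=load("w0");s=load("s0")
print("roof corner tri",tri([(w,368,84),(s,260.5,205.5)]))
print("roof edge",onz(w,368,84,.188),onz(w,366.5,215,.188))
print("base corner",onz(s,278.7,264.5,0), onz(s,190+72/4,120+520/4,0))
print("flap L top",tri([(w,261,117),(s,190+378/4,120+437/4)]))
print("bow L",onz(w,267,243,.15),"bow mid", tri([(w,267,245),(s,190+425/4,120+335/4)]))
print("grip toptop",onz(w,240+168/2,60+326/2,.096),onz(w,240+181/2,60+381/2,.096))
print(w["t"],)
```

```text
roof corner tri (array([0.60275766, 0.09123939, 0.17880699]), [np.float64(0.0017627799451916447), np.float64(0.0017627799451917499)])
roof edge [0.60194471 0.09058228 0.188     ] [0.6071212  0.01293936 0.188     ]
base corner [0.54886696 0.08238996 0.        ] [0.7605376  0.10635922 0.        ]
flap L top (array([0.53759617, 0.0750782 , 0.11395278]), [np.float64(0.000491190323825523), np.float64(0.0004911903238254613)])
bow L [ 0.54237074 -0.02106752  0.15      ] bow mid (array([ 0.54384138, -0.02587474,  0.13943597]), [np.float64(0.002104443569081665), np.float64(0.0021044435690814635)])
grip toptop [ 0.59537482 -0.02185208  0.096     ] [ 0.60293139 -0.0502263   0.096     ]
[-0.55011029 -0.03316965  0.37742397]
```

```bash
cat >> h.py <<'E'
def rot(yaw,tilt,sgn=1):
    # tool z down, tilted away from robot by tilt; sgn=1: tool x towards robot
    gx=np.array([np.cos(yaw),np.sin(yaw),0]);Z=np.array([0,0,1.])
    z=np.sin(tilt)*gx-np.cos(tilt)*Z
    x=-(np.cos(tilt)*gx+np.sin(tilt)*Z)*sgn
    return np.column_stack([x,np.cross(z,x),z])
E
python3 - <<'E'
from h import *
yaw=.09
for sg in (1,-1):
  for nm,p,t in [("look",(.5,-.05,.33),0.3),("grip0",(.64,-.03,.054),.7),("grip1",(.645,-.14,.054),.7),("hook",(.58,-.08,.135),0),("down",(.48,-.08,.085),0),("front",(.44,-.08,.075),0)]:
    print(sg,nm,robot.ik(np.array(p),rot(yaw,t,sg)))
E
```

```text
1 look [-0.34073224 -0.03140009 -0.11110183  1.21708323  0.12370568 -0.41365565]
1 grip0 [-0.28945575  0.27441109 -0.77547992 -0.14299487  0.24095267 -0.29604231]
1 grip1 [-0.50601431  0.31089419 -0.69773177 -0.04658015  0.37001628 -0.47856921]
1 hook [-0.28034194  0.36102431 -0.0788229   1.13094912  0.         -0.37034194]
1 down [-0.33780212  0.24462431 -0.39233726  0.93383475  0.         -0.42780212]
1 front [-0.367895    0.1936538  -0.49288008  0.88426245  0.         -0.457895  ]
-1 look [-0.34073224 -0.03140009 -0.11110183  1.21708323  0.12370568  2.72793701]
-1 grip0 [-0.28945575  0.27441109 -0.77547992 -0.14299487  0.24095267  2.84555035]
-1 grip1 [-0.50601431  0.31089419 -0.69773177 -0.04658015  0.37001628  2.66302344]
-1 hook [-0.28034194  0.36102431 -0.0788229   1.13094912  0.          2.77125071]
-1 down [-0.33780212  0.24462431 -0.39233726  0.93383475  0.          2.71379053]
-1 front [-0.367895    0.1936538  -0.49288008  0.88426245  0.          2.68369765]
```

Run:
```python
from h import *
t0=robot.read_state()["t"]
robot.goto(np.array([.47,-.08,.30]),rot(.09,.25))
print(robot.read_state()["t"]-t0)
s=imaging.snapshot("wrist"); dump(s,"w1"); save(s,"w1",None,1.4)
s=imaging.snapshot("side"); dump(s,"s1"); save(s,"s1c",(190,120,350,280),4)
```

```text
1.675
```

View pics/w1.png

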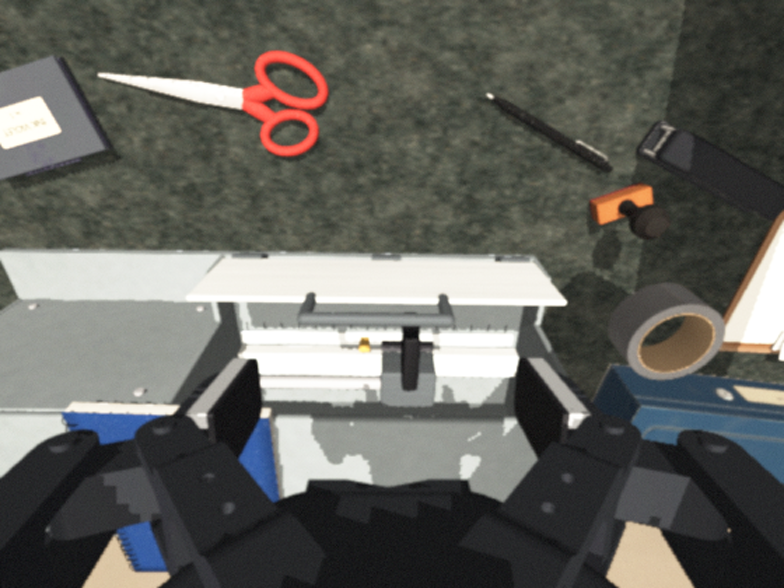

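View pics/s1c.png

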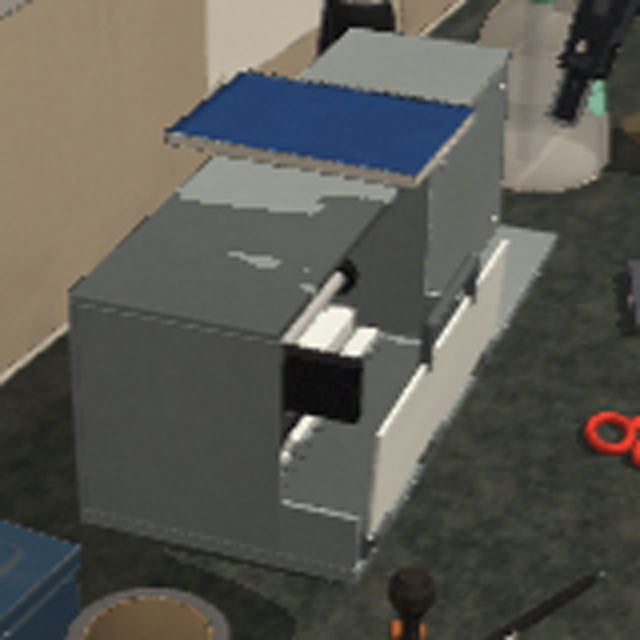

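Run:
```python
from h import *
s=load("w1"); save(s,"w1c",(130,170,420,310),2.7)
```

```text
(no output)
```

View pics/w1c.png

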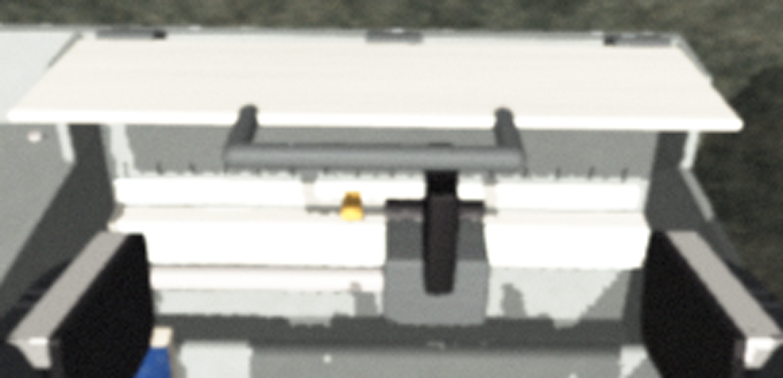

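Run:
```python
from h import *
w0=load("w0");s0=load("s0");w=load("w1");s1=load("s1")
f=lambda u,v:(130+u/2.7,170+v/2.7)
P=lambda n,u,v,z:print(n,onz(w,*f(u,v),z).round(4))
print("cam",(-w["R"].T@w["t"]).round(3))
P("bowR",224,158,.148);P("bowL",525,160,.148)
print("bowL tri",tri([(w,*f(520,160)),(w0,268,243)]), tri([(w,*f(520,160)),(s1,190+425/4,120+330/4)]))
print("bowR tri",tri([(w,*f(226,158)),(s1,190+478/4,120+258/4)]))
P("panR",8,120,.12);P("panL",742,128,.12)
print("panL tri",tri([(w,*f(742,128)),(s1,190+378/4,120+437/4),(w0,261,117)]))
P("hingeC",393,36,.03);P("botR",78,33,.03);P("botL",680,37,.03)
for v in (318,345):
  for z in (.18,.188): P("roof %d %.3f"%(v,z),400,v,z)
P("bladeTopBackmid",440,292,.096);P("bladetopfront",441,200,.096);P("bladebotfront",441,172,.045)
P("bladeL",458,200,.096);P("bladeR",425,200,.096)
print("roofcorner", tri([(w0,368,84),(s1,260.5,205.5)]))
```

```text
cam [ 0.371 -0.088  0.421]
bowR [ 0.5555 -0.1405  0.148 ]
bowL [ 0.5457 -0.0208  0.148 ]
bowL tri (array([ 0.54397748, -0.02234468,  0.14936801]), [np.float64(0.0012795765861332179), np.float64(0.0012795765861332358)]) (array([ 0.5460481 , -0.02234493,  0.14521981]), [np.float64(0.0013844217677258434), np.float64(0.0013844217677257795)])
bowR tri (array([ 0.55142538, -0.13926229,  0.14847062]), [np.float64(0.0030151113194107136), np.float64(0.0030151113194105796)])
panR [ 0.5631 -0.2375  0.12  ]
panL [0.5391 0.0763 0.12  ]
panL tri (array([0.53821908, 0.07639878, 0.11669083]), [np.float64(0.0025629946183988754), np.float64(0.001896176651752009), np.float64(0.0018537125429533357)])
hingeC [ 0.5505 -0.0737  0.03  ]
botR [ 0.5634 -0.238   0.03  ]
botL [0.5376 0.0765 0.03  ]
roof 318 0.180 [ 0.604  -0.0658  0.18  ]
roof 318 0.188 [ 0.5963 -0.0665  0.188 ]
roof 345 0.180 [ 0.6187 -0.0644  0.18  ]
roof 345 0.188 [ 0.6105 -0.0652  0.188 ]
bladeTopBackmid [ 0.6649 -0.0387  0.096 ]
bladetopfront [ 0.6058 -0.045   0.096 ]
bladebotfront [ 0.6236 -0.0405  0.045 ]
bladeL [ 0.605  -0.0368  0.096 ]
bladeR [ 0.6065 -0.0528  0.096 ]
roofcorner (array([0.60275766, 0.09123939, 0.17880699]), [np.float64(0.0017627799451916447), np.float64(0.0017627799451917499)])
```

```bash
cat >> h.py <<'E'
YAW=.082; GX=np.array([np.cos(YAW),np.sin(YAW),0]);GY=np.array([-np.sin(YAW),np.cos(YAW),0]);UZ=np.array([0,0,1.])
ORG=np.array([.632,-.168,0])
BM=np.array([.5515,-.0807,0]) # hinge centre, plan
def own(x,y,z): return ORG+GX*x+GY*y+UZ*z
def hg(dx,z): return BM+GX*dx+UZ*z
def st(): 
    s=robot.read_state(); print("t %.2f"%s["t"],"p",s["ee_pos"].round(4),"F",s["contact_force"].round(2),"w %.3f"%s["width"]); return s
E
python3 - <<'E'
from h import *
claw.gripper_to(0.0,squeeze=40)
R=rot(YAW,0)
robot.goto(hg(.032,.25),R); st()
print(robot.servo_line(hg(.032,.139),R,max_speed=.12,force_limit=6)); st()
s=imaging.snapshot("side"); save(s,"s2c",(190,90,350,250),4)
s=imaging.snapshot("wrist"); save(s,"w2",None,1)
E
```

```text
t 3.37 p [ 0.5839 -0.0778  0.2484] F [-0.72 -0.17  0.79] w 0.003
False
t 4.44 p [ 0.5837 -0.0783  0.14  ] F [-0.34 -0.06 -0.12] w -0.001
```

View pics/s2c.png

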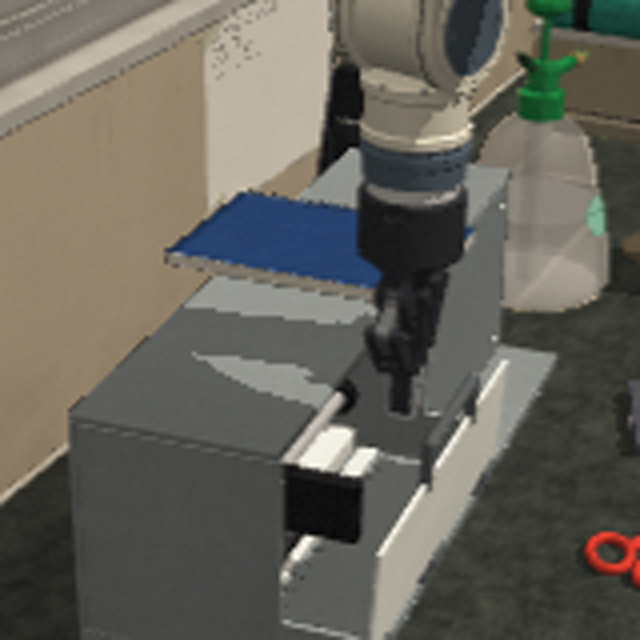

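View pics/w2.png

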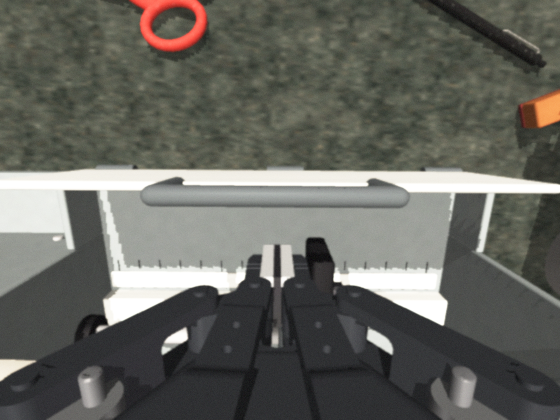

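Run:
```python
from h import *
R=rot(YAW,0)
print(robot.servo_line(hg(.004,.139),R,max_speed=.06,force_limit=1.2)); s=st()
dx=(s["ee_pos"]-BM)@GX
print("dx",dx)
off=dx
for ph in (.2,.4,.6,.8,1.0):
    p=hg(-.12*np.sin(ph)+off-.002, .03+.12*np.cos(ph)-.0105)
    h=robot.servo_line(p,R,max_speed=.1,force_limit=20); s=st()
    if h: print("hit",ph); break
s=imaging.snapshot("side"); save(s,"s3c",(190,90,350,250),4)
s=imaging.snapshot("wrist"); save(s,"w3",None,1)
```

```text
True
t 4.75 p [ 0.5812 -0.0783  0.1391] F [ 0.62 -0.43 -0.15] w -0.002
dx 0.029773978540818046
t 5.16 p [ 0.5556 -0.0804  0.1373] F [ 1.1  -0.09  0.96] w 0.003
t 5.55 p [ 0.5329 -0.0823  0.1302] F [-0.15  0.39 -0.14] w 0.004
t 5.94 p [ 0.512  -0.084   0.1188] F [-0.35  0.72 -0.59] w -0.004
t 6.33 p [ 0.4937 -0.0855  0.1034] F [ 0.29 -0.37 -0.34] w -0.003
t 6.72 p [ 0.4791 -0.0867  0.0847] F [0.34 0.36 0.44] w -0.001
```

View pics/s3c.png

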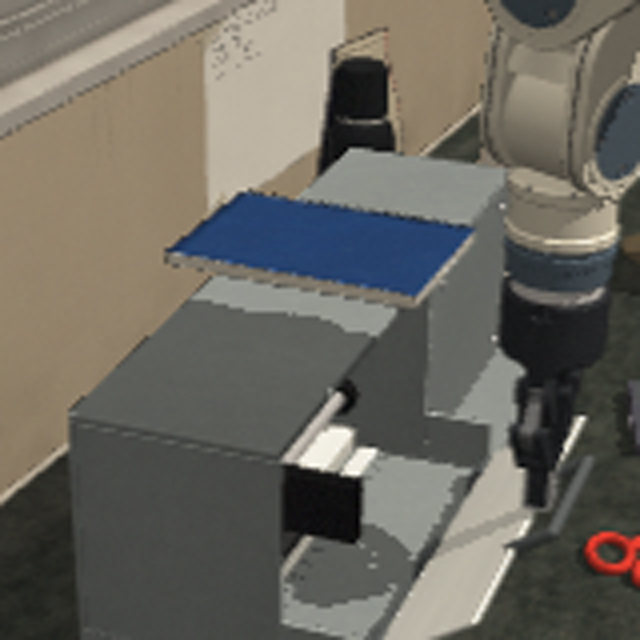

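View pics/w3.png

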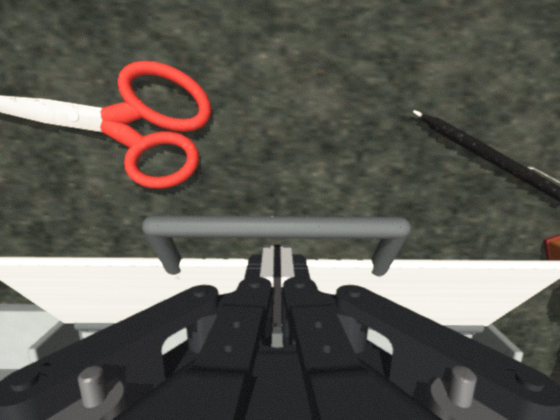

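Run:
```python
from h import *
R=rot(YAW,0)
print(robot.servo_line(hg(-.105,.083),R,max_speed=.05,force_limit=9)); s=st()
print("dx",(s["ee_pos"]-BM)@GX)
s=imaging.snapshot("side"); dump(s,"s4"); save(s,"s4c",(190,90,350,250),4)
s=imaging.snapshot("wrist");dump(s,"w4"); save(s,"w4",None,1)
```

```text
True
t 7.16 p [ 0.4716 -0.0875  0.0841] F [ 3.45  0.59 -1.15] w 0.001
dx -0.08015200293766063
```

View pics/s4c.png

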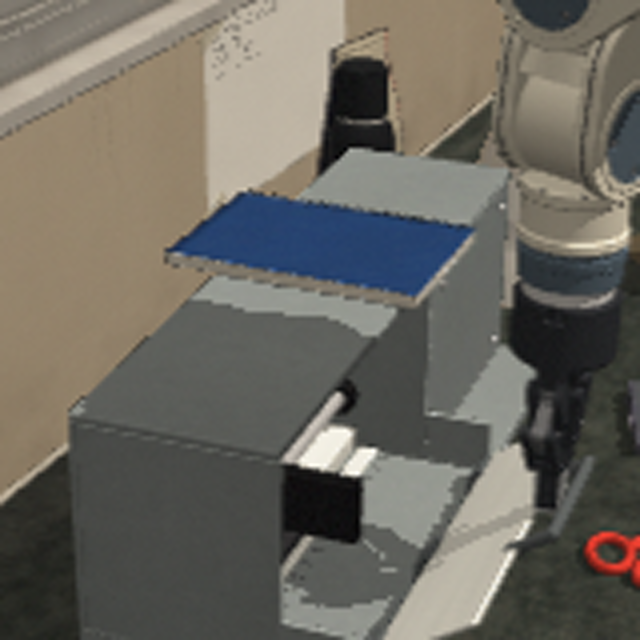

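View pics/w4.png

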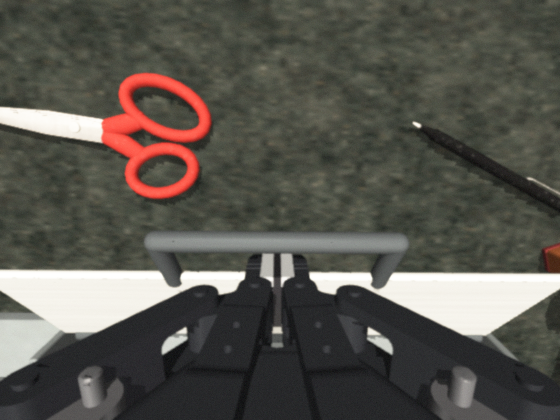

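Run:
```python
from h import *
s=load("s4");w=load("w4")
a=tri([(s,190+589/4,90+462/4),(w,150,242)]);b=tri([(s,190+552/4,90+538/4),(w,403,243)])
print(a,b)
for p in (a[0],b[0]):
  d=p-BM; print(d@GX,d@GY,p[2], np.arctan2(-(d@GX),p[2]-.03), np.hypot(d@GX,p[2]-.03))
```

```text
(array([ 0.46129296, -0.14724146,  0.09297126]), [np.float64(0.0011935628568887483), np.float64(0.0011935628568886761)]) (array([ 0.45160115, -0.02960461,  0.09419733]), [np.float64(0.0011954373030813705), np.float64(0.0011954373030812172)])
-0.09535421564515169 -0.05892917897268996 0.09297125748854058 0.9871496091441756 0.1142707561495511
-0.09537804622009347 0.05910623184384465 0.09419733228616663 0.9783648575079253 0.11497073181215633
```

```bash
sed -i 's/^ORG=.*/ORG=np.array([.634,-.168,0])/' h.py
cat >> h.py <<'E'
TILT=np.radians(40); RG=rot(YAW,TILT); TZ=RG[:,2]
def gp(y,back=0.,z=.07,x=0.): return own(x,y,z)+TZ*(.019-back)
E
python3 - <<'E'
from h import *
R=rot(YAW,0)
robot.servo_line(hg(-.070,.088),R,max_speed=.08)
robot.servo_line(hg(-.070,.20),R,max_speed=.2); st()
robot.goto(gp(.125,.15),RG); st()
claw.gripper_to(1.0)
st()
s=imaging.snapshot("wrist"); dump(s,"w5"); save(s,"w5",None,1.4)
s=imaging.snapshot("side"); dump(s,"s5"); save(s,"s5c",(190,90,350,250),4)
E
```

```text
t 8.26 p [ 0.4811 -0.0863  0.199 ] F [ 0.67 -1.2  -0.29] w 0.000
t 9.19 p [ 0.5398 -0.0505  0.1699] F [ 0.63 -0.04  0.49] w 0.001
t 9.97 p [ 0.5398 -0.0503  0.1704] F [ 0.16 -0.21  0.52] w 1.001
```

View pics/w5.png

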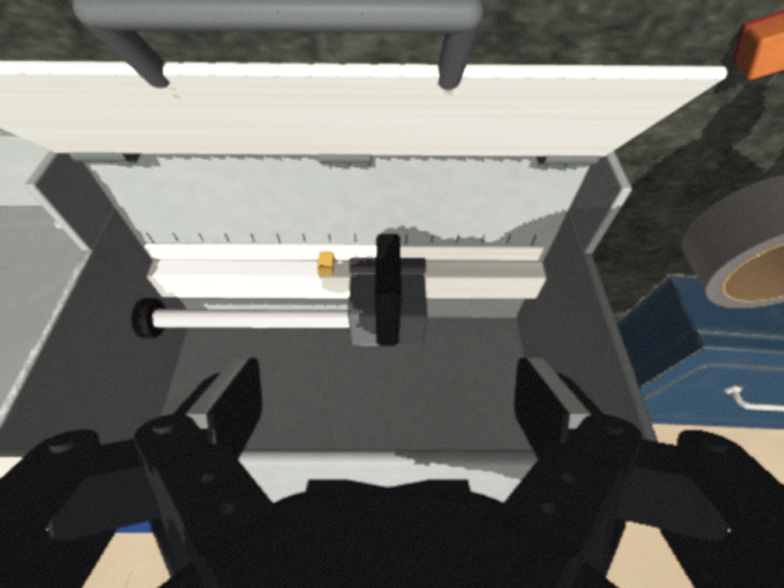

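View pics/s5c.png

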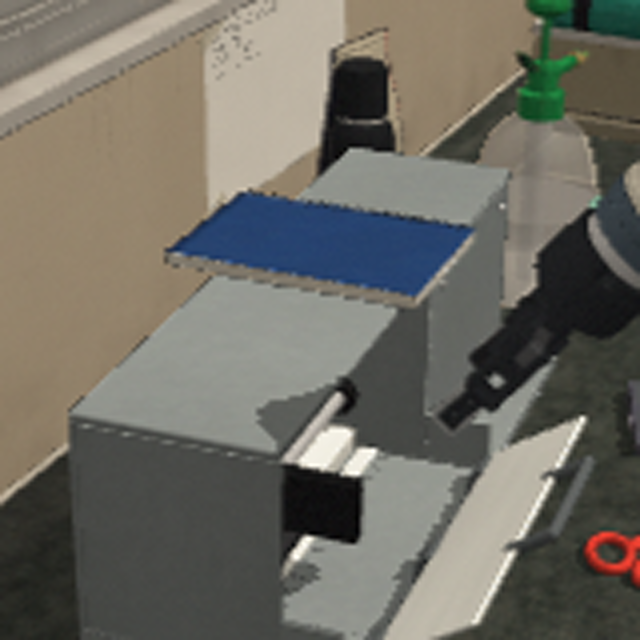

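Run:
```python
from h import *
print(robot.servo_line(gp(.125,0),RG,max_speed=.1,force_limit=8)); st()
claw.gripper_to(0.0,squeeze=35)
st()
s=imaging.snapshot("wrist"); dump(s,"w6"); save(s,"w6",None,1.4)
s=imaging.snapshot("side"); dump(s,"s6"); save(s,"s6c",(190,90,350,250),4)
```

```text
False
t 11.72 p [ 0.6359 -0.0425  0.056 ] F [ 0.64  0.67 -0.4 ] w 0.999
t 12.36 p [ 0.6359 -0.0425  0.0555] F [-3.15  0.87  3.09] w 0.185
```

View pics/w6.png

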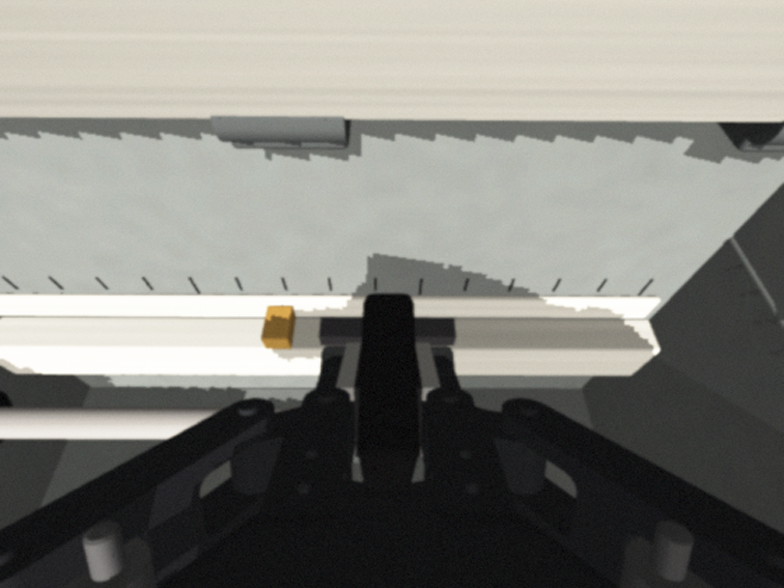

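View pics/s6c.png

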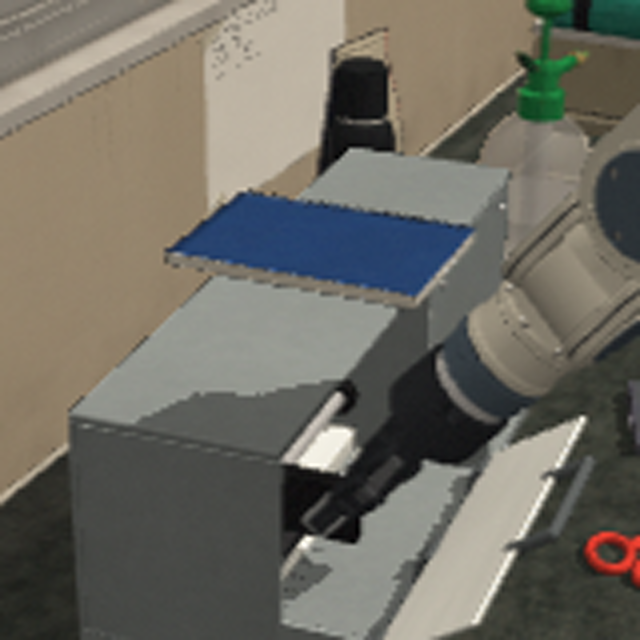

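Run:
```python
from h import *
s=st(); p0=s["ee_pos"]; np.save("p0.npy",p0)
print(robot.servo_line(p0-GY*.035,RG,max_speed=.04,force_limit=9)); s=st(); print((s["ee_pos"]-p0)@GY,(s["contact_force"])@GY)
robot.hold(.2); s=st(); print((s["contact_force"])@GY)
```

```text
t 12.46 p [ 0.6359 -0.0425  0.0556] F [-4.36  0.56  4.41] w 0.183
False
t 13.48 p [ 0.6385 -0.0777  0.0555] F [-5.67 -0.91  5.46] w 0.188
-0.035289286889951664 -0.4435617866734465
t 13.68 p [ 0.6385 -0.0777  0.0555] F [-6.21 -0.57  4.8 ] w 0.178
-0.060576195198228544
```

Run:
```python
from h import *
p0=np.load("p0.npy"); s=st()
h=robot.servo_line(p0-GY*.105,RG,max_speed=.02,force_limit=7); s=st(); print(h,(s["ee_pos"]-p0)@GY,(s["contact_force"])@GY)
robot.hold(.15); s=st(); print((s["ee_pos"]-p0)@GY,(s["contact_force"])@GY)
s=imaging.snapshot("wrist"); dump(s,"w7"); save(s,"w7",None,1.4)
```

```text
t 13.68 p [ 0.6385 -0.0777  0.0555] F [-6.21 -0.57  4.8 ] w 0.178
t 15.44 p [ 0.6408 -0.1088  0.0556] F [-1.76  1.03  4.41] w 0.180
True -0.06647504891183112 1.166200446285503
t 15.59 p [ 0.6408 -0.1085  0.0555] F [-0.63  0.29  4.18] w 0.181
-0.0662463712275966 0.3451084017296243
```

View pics/w7.png

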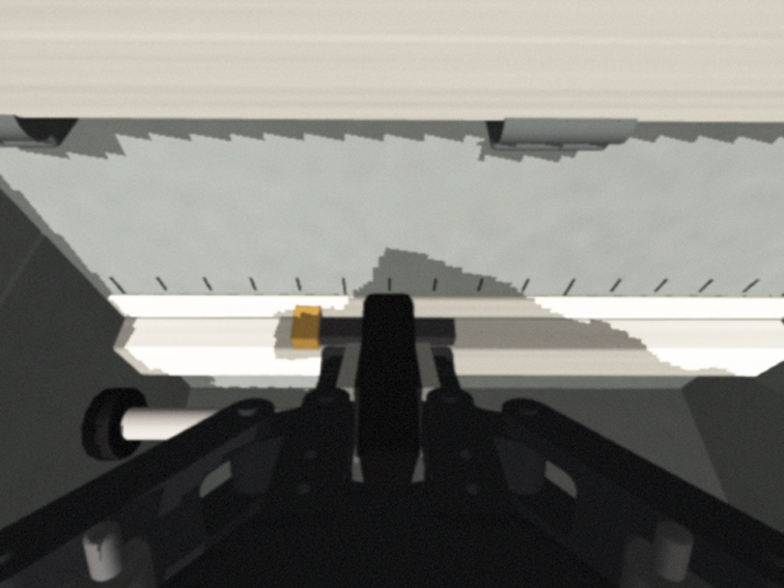

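Run:
```python
from h import *
p0=np.load("p0.npy"); d=.0665
for i in range(60):
    d+=.0015
    robot.servo_line(p0-GY*d,RG,max_speed=.03,force_limit=10)
    f=[]
    for k in range(3):
        robot.hold(.02); s=robot.read_state(); f.append(s["contact_force"]@GY)
    F=np.mean(f); print("%.4f %.4f F %.2f Fx %.2f t %.2f"%(d,-(s["ee_pos"]-p0)@GY,F,s["contact_force"]@GX,s["t"]))
    if F>7.0 or d>.115 or s["t"]>35: break
```

```text
0.0680 0.0674 F 4.08 Fx -8.15 t 15.94
0.0695 0.0682 F 6.54 Fx -7.57 t 16.24
0.0710 0.0691 F 9.63 Fx -8.02 t 16.54
```

Run:
```python
from h import *
p0=np.load("p0.npy")
for d in (.0718,.0725):
    robot.servo_line(p0-GY*d,RG,max_speed=.03,force_limit=6)
    f=[]
    for k in range(3):
        robot.hold(.02); s=robot.read_state(); f.append(s["contact_force"]@GY)
    F=np.mean(f); print("%.4f %.4f F %.2f Fx %.2f t %.2f"%(d,-(s["ee_pos"]-p0)@GY,F,s["contact_force"]@GX,s["t"]))
    if F>11: break
pm=s["ee_pos"]; np.save("pm.npy",pm)
s=imaging.snapshot("wrist"); dump(s,"w8"); save(s,"w8",None,1.4)
```

```text
0.0718 0.0695 F 11.22 Fx -7.17 t 16.84
```

View pics/w8.png

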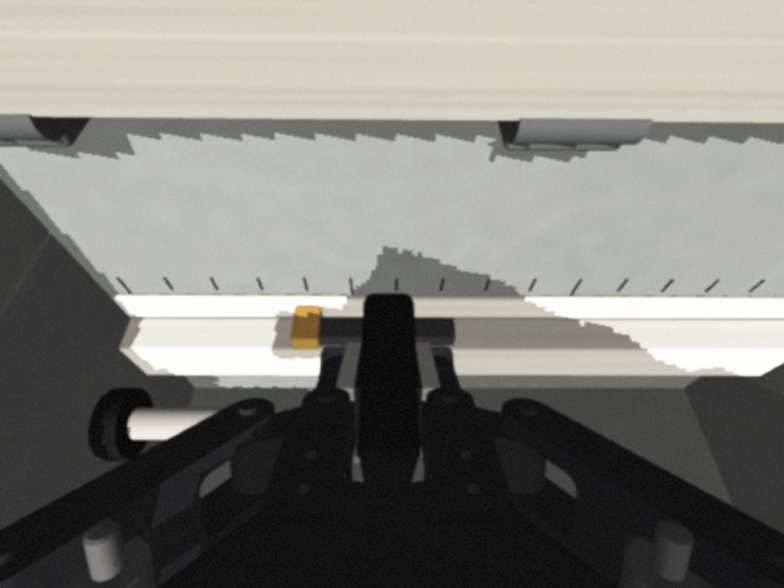

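Run:
```python
from h import *
pm=np.load("pm.npy")
robot.servo_line(pm+GY*.0204,RG,max_speed=.03); robot.hold(.2)
s=st(); print((s["ee_pos"]-pm)@GY)
s=imaging.snapshot("wrist"); dump(s,"w9"); save(s,"w9",None,1.4); save(s,"w9c",(170,190,360,270),4)
```

```text
t 18.00 p [ 0.6395 -0.0912  0.0556] F [0.94 1.68 3.26] w 0.180
0.020632706775259683
```

View pics/w9c.png

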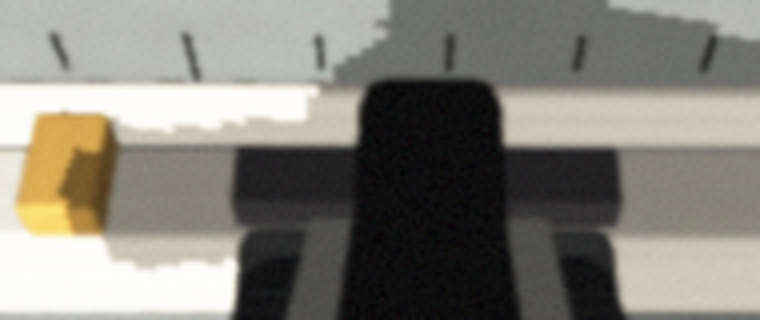

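Run:
```python
from h import *
for n in ("w5","w6","w7","w8","w9"):
    s=load(n); h=cv2.cvtColor(s["frame"],cv2.COLOR_BGR2HSV); m=cv2.inRange(h,(12,110,60),(32,255,255))
    m[:150]=0;m[290:]=0
    k,l,st_,c=cv2.connectedComponentsWithStats(m); i=1+np.argmax(st_[1:,4]); print(n,st_[i],c[i].round(2))
    mm=(l==i)
    # edges per row
    for r in range(st_[i][1],st_[i][1]+st_[i][3],4):
        x=np.where(mm[r])[0]; print("  ",r,x.min(),x.max())
w5,w8,w9=load("w5"),load("w8"),load("w9")
c9=-w9["R"].T@w9["t"];c8=-w8["R"].T@w8["t"];print((c9-c8)@GY)
```

```text
w5 [227 180  12  17 175] [232.34 188.01]
   180 229 236
   184 228 237
   188 227 237
   192 227 237
   196 229 236
w6 [187 219  24  30 597] [198.78 233.51]
   219 192 208
   223 191 209
   227 190 210
   231 189 209
   235 189 209
   239 188 208
   243 188 207
   247 190 207
w7 [208 219  22  30 578] [218.44 233.71]
   219 212 227
   223 210 228
   227 210 228
   231 209 228
   235 209 227
   239 208 227
   243 208 227
   247 210 227
w8 [208 219  22  30 570] [218.58 233.72]
   219 212 227
   223 211 228
   227 210 228
   231 209 228
   235 209 227
   239 208 227
   243 208 227
   247 210 227
w9 [175 219  24  29 600] [186.61 233.21]
   219 180 195
   223 179 197
   227 177 198
   231 177 197
   235 176 197
   239 175 196
   243 175 195
   247 178 195
0.021181316977144926
```

Run:
```python
from h import *
pm=np.load("pm.npy")
robot.servo_line(pm+GY*.0192,RG,max_speed=.03); robot.hold(.2)
s=st(); print((s["ee_pos"]-pm)@GY)
p=s["ee_pos"]
claw.gripper_to(1.0); st()
s=imaging.snapshot("wrist"); dump(s,"w10"); save(s,"w10c",(170,190,360,270),4)
robot.servo_line(p-TZ*.16,RG,max_speed=.15); st()
s=imaging.snapshot("wrist"); dump(s,"w11"); save(s,"w11",None,1.4)
```

```text
t 18.50 p [ 0.6396 -0.0927  0.0556] F [2.57 1.95 2.32] w 0.183
0.019163427870523664
t 19.18 p [ 0.6395 -0.0926  0.0555] F [ 0.98 -0.94  0.92] w 0.998
t 20.44 p [ 0.5371 -0.101   0.1777] F [-0.24  0.7   0.39] w 1.003
```

View pics/w10c.png

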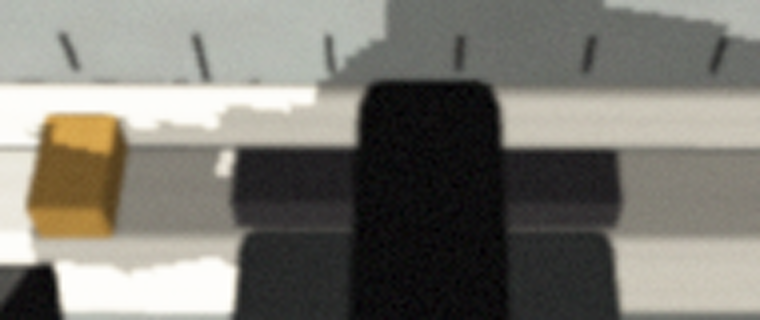

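View pics/w11.png

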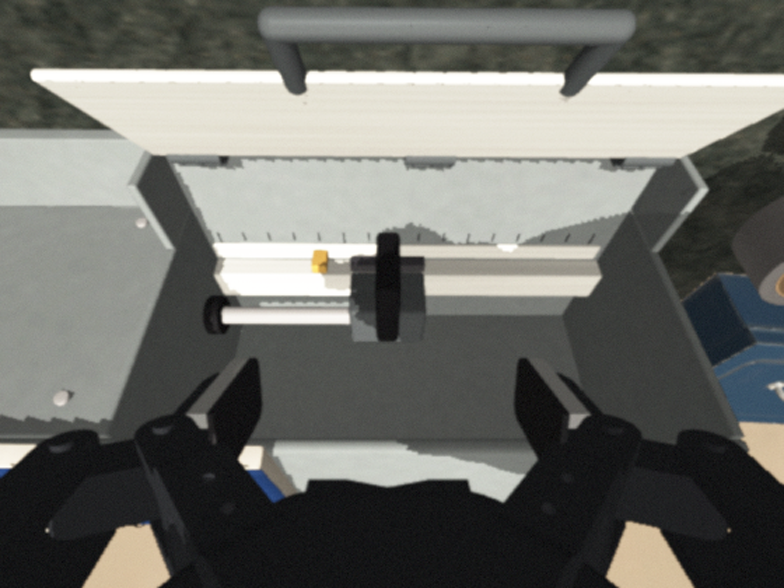

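Run:
```python
from h import *
R=rot(YAW,0)
robot.goto(hg(-.135,.22),R); claw.gripper_to(0.0,squeeze=35)
print(robot.servo_line(hg(-.135,.075),R,max_speed=.12,force_limit=8)); st()
for ph in (1.0,.85,.7,.55,.4,.25,.1,0):
    p=hg(.0055-.12*np.sin(ph)-.014, .03+.12*np.cos(ph)-.02)
    h=robot.servo_line(p,R,max_speed=.08,force_limit=15); s=st()
    if h: print("hit",ph); break
s=imaging.snapshot("side"); dump(s,"s12"); save(s,"s12c",(190,90,350,250),4)
s=imaging.snapshot("wrist"); dump(s,"w12"); save(s,"w12",None,1)
```

```text
False
t 23.52 p [ 0.4173 -0.0919  0.0755] F [ 0.58  0.19 -0.25] w -0.003
t 23.86 p [ 0.4399 -0.0899  0.0748] F [-5.44 -0.66  3.13] w 0.001
hit 1.0
```

View pics/s12c.png

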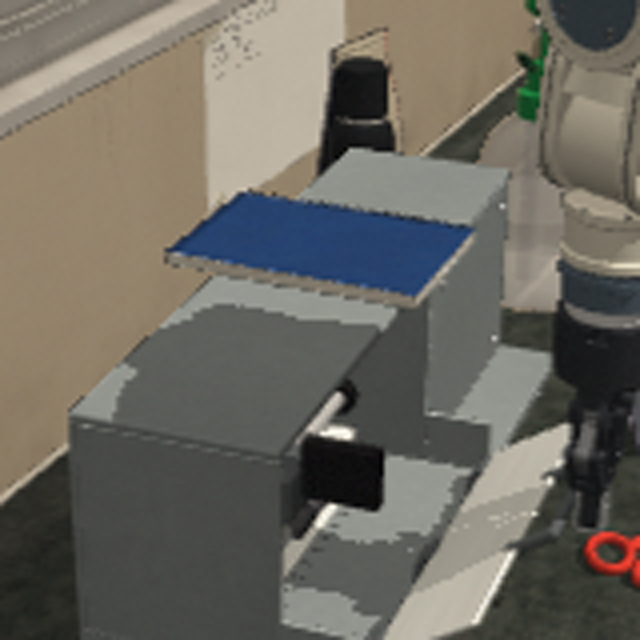

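View pics/w12.png

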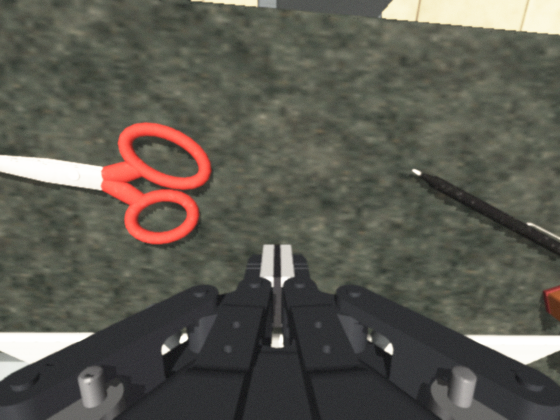

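Run:
```python
from h import *
R=rot(YAW,0)
for ph in (.9,.75,.6,.45,.3,.15,.05):
    p=hg(.0055-.12*np.sin(ph)-.015, .03+.12*np.cos(ph)-.02)
    h=robot.servo_line(p,R,max_speed=.06,force_limit=25); s=st()
    if h: print("hit",ph); break
s=imaging.snapshot("side"); dump(s,"s13"); save(s,"s13c",(190,90,350,250),4)
s=imaging.snapshot("wrist"); dump(s,"w13"); save(s,"w13",None,1)
```

```text
t 24.33 p [ 0.4477 -0.0892  0.0848] F [-9.34 -3.01  6.09] w 0.002
t 24.78 p [ 0.4609 -0.0882  0.0981] F [-4.89 -0.72  2.9 ] w -0.001
t 25.23 p [ 0.4751 -0.0869  0.1089] F [-0.13 -0.22 -0.94] w -0.004
t 25.68 p [ 0.4906 -0.0857  0.1181] F [ 0.5   0.34 -0.22] w 0.004
t 26.13 p [ 0.5072 -0.0844  0.1247] F [ 0.45 -0.26  0.06] w 0.002
t 26.58 p [ 0.5246 -0.0829  0.1286] F [0.61 0.02 0.6 ] w 0.001
t 26.93 p [ 0.5365 -0.082   0.1298] F [-0.14 -0.29  0.11] w -0.004
```

View pics/s13c.png

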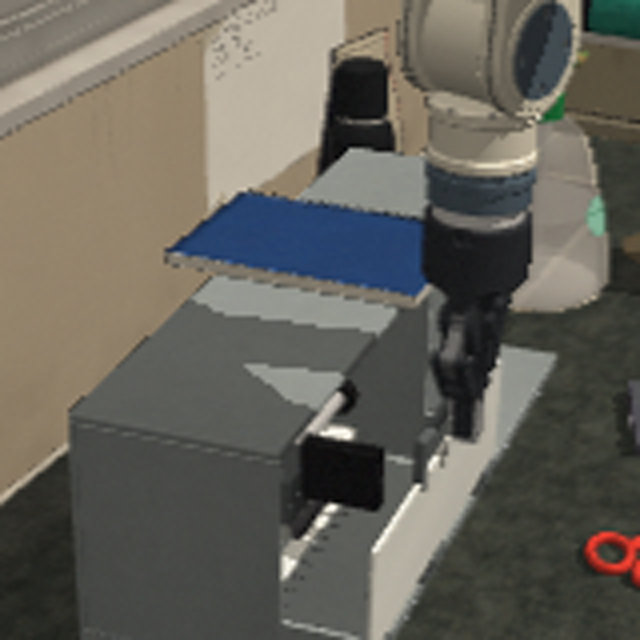

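View pics/w13.png

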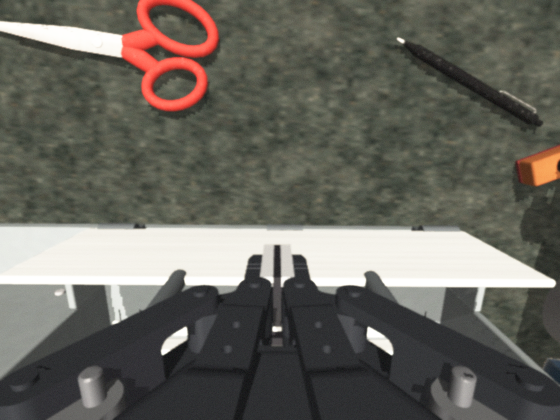

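Run:
```python
from h import *
R=rot(YAW,0)
print(robot.servo_line(hg(.02,.133),R,max_speed=.04,force_limit=12)); s=st(); print((s["ee_pos"]-BM)@GX)
robot.hold(.2); st()
robot.servo_line(hg(-.05,.14),R,max_speed=.1); 
robot.goto(hg(-.10,.28),rot(YAW,.25)); st()
s=imaging.snapshot("side"); dump(s,"s14"); save(s,"s14c",(190,120,350,280),4)
s=imaging.snapshot("wrist"); dump(s,"w14"); save(s,"w14c",(130,150,420,310),2.7)
```

```text
True
t 27.38 p [ 0.5387 -0.0816  0.1296] F [-2.07  0.23  1.39] w -0.001
-0.012778226022232638
t 27.58 p [ 0.5387 -0.0815  0.1294] F [-1.79 -0.43  1.41] w -0.002
t 28.77 p [ 0.452  -0.0891  0.28  ] F [-0.71 -0.27 -0.4 ] w -0.002
```

View pics/s14c.png

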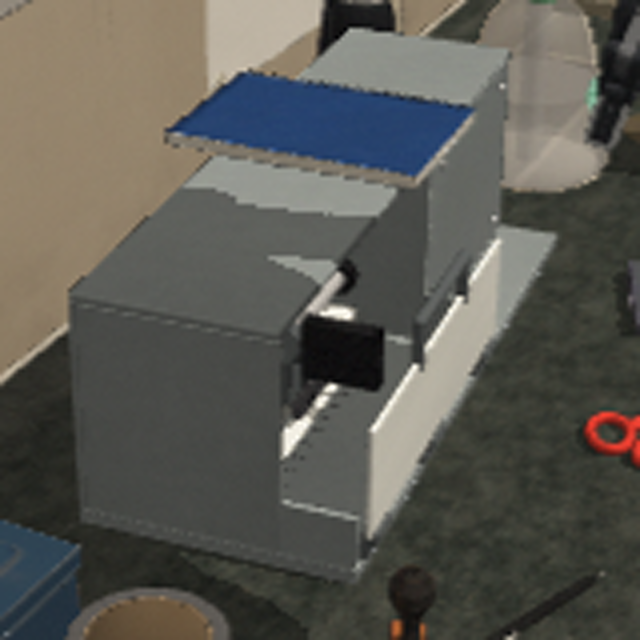

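View pics/w14c.png

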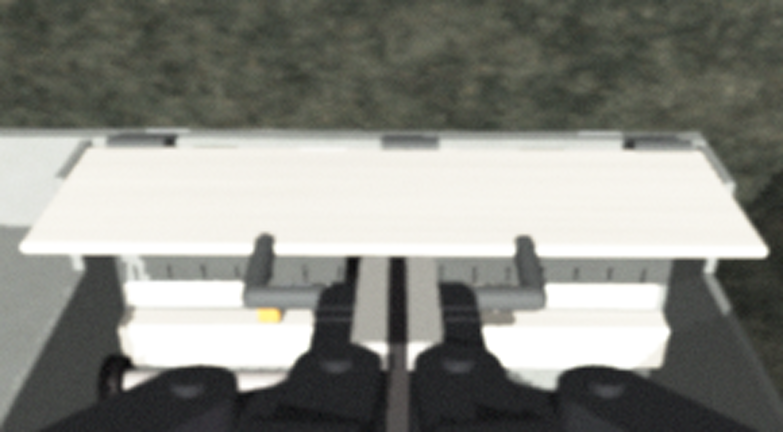

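Run:
```python
from h import *
w=load("w14");f=lambda u,v:(130+u/2.7,150+v/2.7)
for u,v,z in ((245,297,.15),(545,298,.15),(20,250,.12),(768,255,.12),(90,147,.03),(700,150,.03)):
    p=onz(w,*f(u,v),z); print(p.round(4),((p-BM)@GX).round(4))
R=rot(YAW,0)
robot.goto(hg(-.05,.16),R)
robot.servo_line(hg(-.03,.135),R,max_speed=.1)
print(robot.servo_line(hg(.02,.135),R,max_speed=.02,force_limit=12)); s=st(); print((s["ee_pos"]-BM)@GX)
for k in (.003,.006):
  p=s["ee_pos"]
  print(robot.servo_line(p+GX*k,R,max_speed=.02,force_limit=18)); q=st();print((q["ee_pos"]-BM)@GX)
robot.servo_line(hg(-.05,.14),R,max_speed=.1); 
robot.goto(hg(-.10,.28),rot(YAW,.25)); claw.gripper_to(1.0); st()
s=imaging.snapshot("side"); dump(s,"s15"); save(s,"s15c",(190,120,350,280),4)
s=imaging.snapshot("wrist"); dump(s,"w15"); save(s,"w15c",(130,150,420,310),2.7); save(s,"w15",None,1.4)
s=imaging.snapshot("scene"); save(s,"sc15",None,1.4)
```

```text
[ 0.5603 -0.1383  0.15  ] 0.004
[ 0.5513 -0.0219  0.15  ] 0.0046
[ 0.5676 -0.2373  0.12  ] 0.0032
[0.5446 0.0769 0.12  ] 0.006
[ 0.5674 -0.237   0.03  ] 0.003
[0.5435 0.0771 0.03  ] 0.005
True
t 31.10 p [ 0.5387 -0.0816  0.1344] F [-1.49 -0.12  1.02] w -0.003
-0.01278416288560565
True
t 31.31 p [ 0.5387 -0.0815  0.1337] F [-2.51 -0.19  0.48] w -0.000
-0.0127921385172359
True
t 31.56 p [ 0.5387 -0.0813  0.1332] F [-1.85 -0.39  1.72] w 0.001
-0.012831683280116201
t 33.52 p [ 0.4518 -0.0889  0.28  ] F [ 0.1   0.46 -0.31] w 0.998
```

View pics/s15c.png

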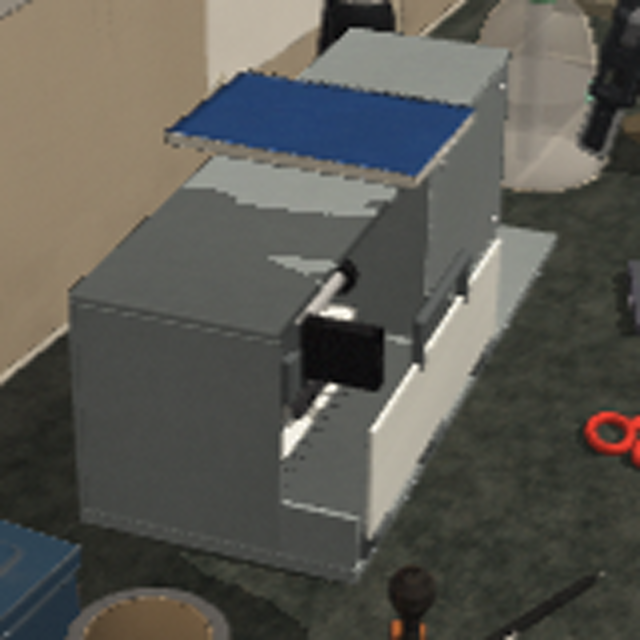

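View pics/w15c.png

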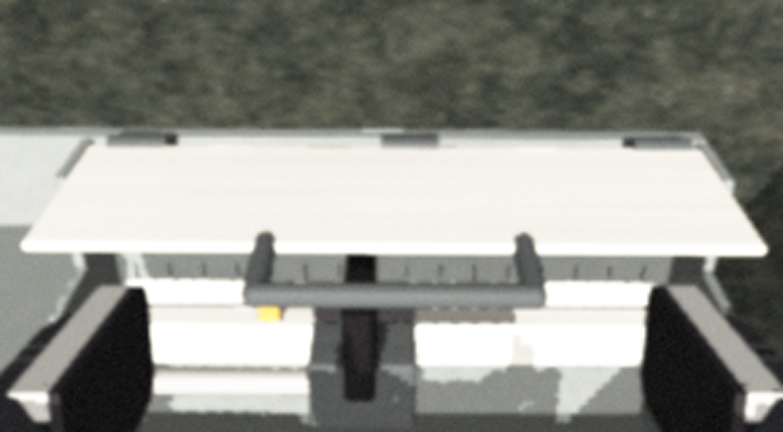

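View pics/sc15.png

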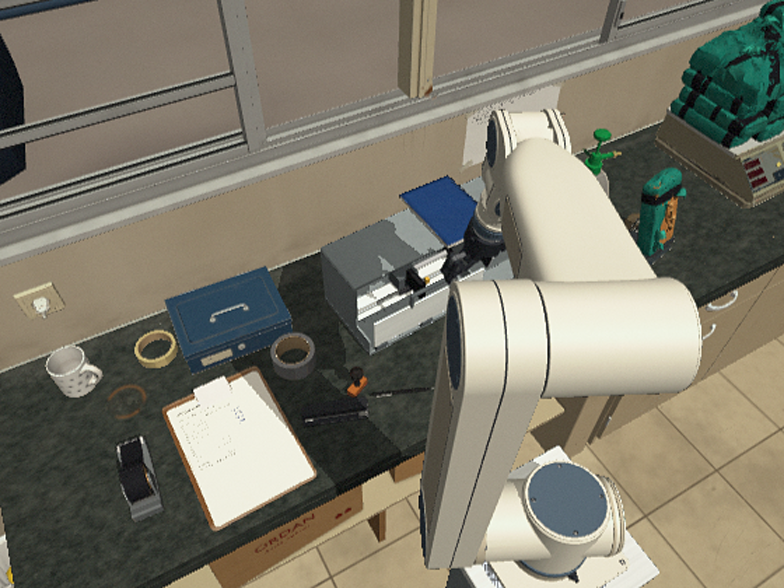

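Run:
```python
from h import *
ticket.sign_off(); st()
```

```text
the job is handed in; nothing more can be done
the job is handed in; nothing more can be done
```

The gauge is set, the flap is shut again, and the job was handed in at about 33.6 s of the 67 s allowed; no verdict is reported.

- **Flap down:** I hooked the bow from behind and pulled until the hinge stopped. The two views put the bar at z ≈ 0.093–0.094 m, against 0.095 m for fully down.
- **Jaw against the carton:** I gripped the blade at a 40° tilt and slid it in. The first slow slide stopped early on a sideways force, not the carton. From there I moved in small steps until the force along the rail rose to 11.2 N. Less about 2.8 N of friction, that is roughly 8.4 N on the plate. The plate's spring had given about 3.5 mm by then, which also works out at 8–9 N.
- **Back-off:** The jaw ended about 19.2 mm back by the arm's position reading. Camera readings before a last small correction ran up to 0.6 mm higher, so it is roughly 19–20 mm. In the picture taken after letting go, the jaw had not shifted.
- **Flap up:** I pushed it shut, and three more pushes of 12–18 N stopped at the same position. Hinge, panel edge and bar line up to within about 3 mm, so it is upright.
- **Other items:** The notebook and the bystanders visible in the last pictures looked undisturbed. I checked them by eye only.

My first estimate of the gauge's position was 2–5 mm off in x; I corrected it before gripping the jaw. The flap swung ahead of the fingers partway through closing, so I finished with separate slow pushes.

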